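# Pin the stack down and peel off its top tray

## Robot

A 6-joint arm with a two-finger parallel gripper is mounted at the origin on the work surface. World frame = base frame: x ahead of the robot, y to its left, z up, the work surface at z = 0. Lengths are in mm, angles in rad, forces in N, time in s.
With the tool pointing down it reaches from about 275 to 1000 mm from the base axis. Payload 8.4 kg.
Tool frame: the origin (TCP) lies midway between the tips of the shut fingers; the grasp point (between the pads) lies 19 mm behind it; z points along the fingers, y is the line along which they close (so a half turn about z gives the same grasp; the last joint's range is limited). The gripper opens to 85 mm and grips with 20 to 120 N. Pads are 22 mm wide; open, the fingers measure 114 mm over their backs; the gripper's body (76 mm by 85 mm) begins 54 mm behind the grasp point. The pads swing forward as they close: fully open they stand 13 mm farther back than shut.
Start: joints at [-1.259, 0.353, 1.633, -0, 1.155, -0.002], TCP at [192.921, -594.483, 231.281] pointing down, gripper open.
Joint ranges: [-2.63, 2.63], [-0.92, 2.1], [0.06, 2.66], [-1.3, 4.44], [0, 2.69], [-3.02, 3.02]. Speed limits (rad/s): [2.22, 2.22, 2.79, 3.14, 3.14, 3.14].

## Interface

Orientations are given as [roll, pitch, yaw] about the fixed x, y, z axes, in that order (R = Rz(yaw) Ry(pitch) Rx(roll)).
In Python, from rig import r gives the robot as it stands.
- The arm moves only by the shell command python3 -m inch 'ROWS' [OPENING] [FORCE]. ROWS is JSON, a list that holds one entry, the list of rows, each a list of 6 numbers: the shift along the tool's x, y, z scaled (see below), then the turn, a rotation vector about the tool's x, y, z scaled (see below). In form: [[[tx, ty, tz, wx, wy, wz], ...]]. A call has 1 to 8 rows; each row is the pose to reach, as a shift and turn from the pose commanded when the call began, along the tool's axes at that moment, turning the shorter way round; what a row does not reach only later rows make up. The controller multiplies each number of a shift by 20 cm and each number of a turn by pi rad. A row lasts 1/12 s, in which the tool goes at most 41.7 mm and 7.16 degrees, less where a joint would pass 70% of its speed; a pose out of reach is approached as far as the arm can. A call with a number of a shift or a turn outside -1 to 1 is refused whole. A call with a gripper value outside its range is refused whole. OPENING is the gripper's target within -1 to 1 (fully open at 1, half-way at 0, shut at -1), set as the call begins (- or left out, the last holds). The fingers move at their own pace and stop on an object; FORCE is the grip in N (left out, the last holds). Time passes only in rows, so rows that repeat a pose let the fingers close. It gives the time, the measured TCP pose, the force, the opening and the grip force at its end, in the units of the state.
- r.sense(): the state, without advancing time (a new reading comes with each control period).
- r.grab_frame(name): name is "scene" or "top" or "wrist"; returns the picture (400x640x3 uint8, red, green, blue); there is no depth.
- r.camera_info(name): a dict with "K" (3x3 intrinsics, pixels), "distortion" ([k1, k2, p1, p2, k3] as OpenCV has them; the pictures are not rectified), "rvec" (rotation vector, rad) and "tvec" (3), from world to camera coordinates, as OpenCV has them; the wrist camera has in their place "mount" (4x4, takes a point from camera to tool coordinates, whose origin is the TCP and whose axes are the flange's). Camera axes: x right, y down, z forward; pixel columns grow to the right and rows downward; lengths in mm; the calibration is good to about 2 mm. A picture is of the moment at which its call begins: read the wrist's pose just before it. camera_info takes no time and is no camera call.
- r.sign_off(): hands the job in; it is judged then, once.
The state is a dict: "clock": time; "qpos": joint angles; "qvel": joint speeds; "joint_efforts": joint torques, N m; "eef_pos": TCP position; "tcp_rot": TCP orientation; "contact_force": force on the tool from outside, world axes, zero at the start; "wrist_torque": the same for the moment, N m; "opening": opening from 0.0 (shut) to 1.0 (fully open); "grasp_force": force on a finger pad.
Only numpy, scipy, OpenCV 4.12 (cv2) and the standard library are available. Lean on these libraries where they do the work, as an engineer would, in place of code of your own. Each camera call takes 0.05 s, during which the arm holds its last target. There are 200 camera calls.

## Task

At the restocking counter the blue airway tray is stuck in the white tray under it. Lock the white tray down first by pushing the yellow-handled pin through the blue ears of the dock and the white lug between them until its collar is against the ear, then take the blue tray by its orange corner tab and peel it off by tipping it up, that corner first and the diagonally opposite corner last, leaving the white tray down and the pin in. Finish while still holding the tray up by its tab, still and well clear of the stack and counter, all of it above 8 cm; leave the other things on the counter alone.

Things in the scene. Friction and masses are not known exactly. Their poses are not given: they have to be found in the camera images.
- dock: Fixed grey base plate (200 x 205 x 6 mm) on the counter with the tray stack on it. Origin at counter height under the centre of the stack; x along the stack's 170 mm sides, y along its 120 mm sides, z up. On its +y side stand two upright blue ears with a white lug of the lower tray between them.
- ear_hole (a point): Centre of the 13 mm square hole at the outer (+y) face of the outer ear, framed in yellow, 40 mm above the counter; axes as the dock's. The pin goes in here, moving along the dock's -y. The ear is 6 mm thick, 40 mm wide, its top 56 mm above the counter.
- inner_ear (a point): Centre of the same 13 mm hole at the far (-y) face of the inner ear, 42 mm beyond ear_hole along the dock's -y. Ear (6 mm), lug (8 mm) and ear (6 mm) have their holes on one line. Axes as the dock's.
- stack_top (a point): Centre of the stack at the height of the white tray's top face when down, 56 mm above the counter; fixed to the dock. Four sprung black studs (noses 10 mm, tops 13 mm above the blue rim's underside, 3 to 6 N each) along the two long sides overhang the blue rim by 2 mm and hold it in; once they have snapped past it comes away with little force.
- lower_tray (a joint): How far the white lower tray has been lifted on the dock (m), 0 = down. It weighs 220 g, slides freely straight up and cannot tilt. With the pin through ear, lug and ear it can rise only about 5 mm.
- pin: Locking pin, 60 g, lying level in a black open-topped rest, axis 40 mm above the counter; lift it straight up over 20 mm. Origin on its axis at the collar's face; the 8 mm round steel shank with rounded end runs 54 mm along its -y; the round collar (17 mm across, 5 mm thick) and a yellow bar handle, 14 mm wide (x), 18 mm high (z), lie along +y, handle from 5 to 61 mm.
- pin_grip (a point): Middle of the yellow handle, on the pin's axis, 29 mm from the collar's face; free to be gripped across its 14 mm width from above. Axes as the pin's.
- pin_tip (a point): End of the pin's shank. Axes as the pin's.
- tray: Blue formed tray, 130 g: a flat 170 x 120 x 4 mm rim with a 22 mm deep pocket below, nested in the white tray with 3 mm play. Origin at the centre of the rim's underside, 56 mm above the counter at the start; x along the 170 mm side, y along the 120 mm side, z up; it starts aligned with the dock.
- tab_grip (a point): Grip point on the orange upright tab at the tray's (-x, -y) corner, at (-70, -48, 32) mm in the tray frame. Tab 10 mm thick, 24 mm long, top 48 mm above the rim's underside; its length lies along the tray's diagonal, +0.615 rad from the tray's x axis, so the fingers close along +0.615 + pi/2. Gripped firmly the tab does not turn between the fingers: the gripper must tip with the tray.
- corner_tab (a point): Underside of the rim at the corner that carries the tab. Axes as the tray's.
- corner_opposite (a point): Underside of the rim at the diagonally opposite (+x, +y) corner.
- corner_left (a point): Underside of the rim at the (-x, +y) corner.
- corner_right (a point): Underside of the rim at the (+x, -y) corner.
- laryngoscope: Bystander: blue laryngoscope handle lying on the counter, 28 mm thick, 142 mm long. Origin under its middle.
- mask: Bystander: clear mask cone, 84 mm across, 88 mm high. Origin at the centre of its underside.
- oximeter: Bystander: white pulse oximeter clip, 58 x 32 x 28 mm. Origin at the centre of its underside.
- sharps_tub: Bystander: squat orange tub with a white cap, 100 mm across, 76 mm high. Origin at the centre of its underside.
Not all that is in view belongs to the job. Of the things that look like the pin, the smaller one is meant. Several things have the shape of the tray; the one meant has the colours described above.

How it is judged (in metres and radians):
On the way, in this order (a step that is already met when the one before it is completed fails the run):
1. the pin is through the outer ear, the lug and the inner ear while the tray still sits in the stack (y of pin_tip in the frame of ear_hole below -0.044 m and x of pin_tip in the frame of ear_hole between -0.012 and 0.012 m and z of pin_tip in the frame of ear_hole between -0.012 and 0.012 m and z of corner_tab in the frame of dock below 0.064 m), for 0.2 s.
2. the tab corner is peeled up while the opposite corner is still down in the stack (y of pin_tip in the frame of ear_hole below -0.044 m and x of pin_tip in the frame of ear_hole between -0.012 and 0.012 m and z of pin_tip in the frame of ear_hole between -0.012 and 0.012 m and z of corner_tab in the frame of dock above 0.076 m and z of corner_opposite in the frame of dock below 0.068 m), for 0.1 s.
At the end, for the whole second after the job is handed in: The blue tray is held by its tab in the fingers, still (under 5 cm/s), touching nothing else, with all four rim corners more than 80 mm above the counter; the white tray is down (within 8 mm), and the pin's tip is at least 2 mm past the inner ear's far face (height (world z) of each of corner_tab, corner_left, corner_right, corner_opposite above 0.08 m and y of pin_tip in the frame of ear_hole below -0.044 m and x of pin_tip in the frame of ear_hole between -0.012 and 0.012 m and z of pin_tip in the frame of ear_hole between -0.012 and 0.012 m and value of joint lower_tray below 0.008 m and contact force between tray and the fingers above 1 N and contact force between tray and dock below 0.05 N and linear speed of tray below 0.05 m/s and distance between the grasp point and tab_grip below 0.04 m); the arm keeps its last pose, push and grip.
It fails at once if the white lower tray is pulled up more than 12 mm (value of joint lower_tray above 0.012 m).
It fails at once if the laryngoscope handle is moved more than 3 cm (distance of laryngoscope from where it was at the start of the episode above 0.03 m).
It fails at once if the oxygen mask cone is moved more than 3 cm (distance of mask from where it was at the start of the episode above 0.03 m).
It fails at once if the pulse oximeter clip is moved more than 3 cm (distance of oximeter from where it was at the start of the episode above 0.03 m).
It fails at once if the sharps tub is moved more than 3 cm (distance of sharps_tub from where it was at the start of the episode above 0.03 m).
It also fails if it takes over 51 s, if anything falls off the work surface, if the arm or the gripper's body presses on something with over 40 N, if the wrist force passes 120 N, or if a joint passes its speed limit or range.

## Working session

There is one attempt and no reset: what is moved stays moved. The work goes in short steps, Python scripts to look and compute and a shell command to move; the robot and the scene stay as the last step left them, time stands still between calls to the robot, and variables do not carry over. Pictures are saved under pics/ and viewed, at most 10 in all, crops included, and the job is handed in when it is done.

```bash
ls; mkdir -p pics; python3 - <<'E'
from rig import r
import cv2
print(r.sense())
for n in ("scene","top"):
    cv2.imwrite(f"pics/{n}0.png", r.grab_frame(n)[:,:,::-1]); print(n,r.camera_info(n))
print(r.camera_info("wrist"))
E
```

```text
pics
{'clock': 0.0, 'qpos': array([-1.25937849e+00,  3.53655639e-01,  1.63416327e+00,  1.68014911e-05,
        1.15517919e+00, -2.40091041e-03]), 'qvel': array([ 0.00013672, -0.00076295, -0.00152015, -0.00154456, -0.00049322,
       -0.00104203]), 'joint_efforts': array([ 3.15788617e-03, -6.05237961e+01, -3.42061007e+01, -6.84993643e-05,
        9.22858104e-03,  5.46765065e-06]), 'eef_pos': array([ 192.78848254, -594.01112651,  230.54452966]), 'tcp_rot': array([-3.14018725e+00, -1.87358830e-05,  3.13811937e-01]), 'contact_force': array([-0.24426494,  0.6732811 ,  0.48111713]), 'wrist_torque': array([-0.02631733,  0.00704793,  0.06477088]), 'grasp_force': 0.0, 'opening': 1.00057663907566}
scene {'K': array([[427.30262459,   0.        , 319.36489311],
       [  0.        , 427.30262459, 202.89098391],
       [  0.        ,   0.        ,   1.        ]]), 'distortion': array([-0.10963296,  0.        ,  0.        ,  0.        ,  0.        ]), 'rvec': array([ 1.67985086,  1.55829803, -0.84266777]), 'tvec': array([ -54.64669259, -223.90913381, 1826.46304319])}
top {'K': array([[382.62461457
[... 235 characters left out ...]
y([ 2.15463837, -2.16761479,  0.13573684]), 'tvec': array([  34.39065385,  529.6420163 , 1002.74777928])}
{'K': array([[296.06368094,   0.        , 316.03847   ],
       [  0.        , 296.06368094, 197.49480142],
       [  0.        ,   0.        ,   1.        ]]), 'distortion': array([-0.0483513,  0.       ,  0.       ,  0.       ,  0.       ]), 'mount': array([[ 5.42306794e-04, -9.57496640e-01, -2.88443910e-01,
         7.32220396e+01],
       [ 9.99999575e-01,  3.04368415e-04,  8.69752558e-04,
         2.63902033e-01],
       [-7.44991936e-04, -2.88444260e-01,  9.57496399e-01,
        -1.42537905e+02],
       [ 0.00000000e+00,  0.00000000e+00,  0.00000000e+00,
         1.00000000e+00]])}
```

View pics/top0.png

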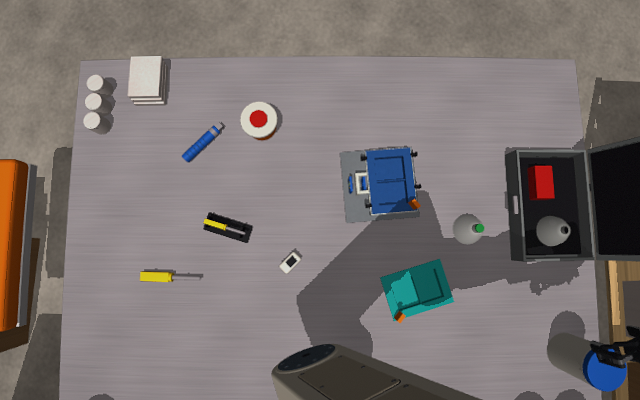

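View pics/scene0.png

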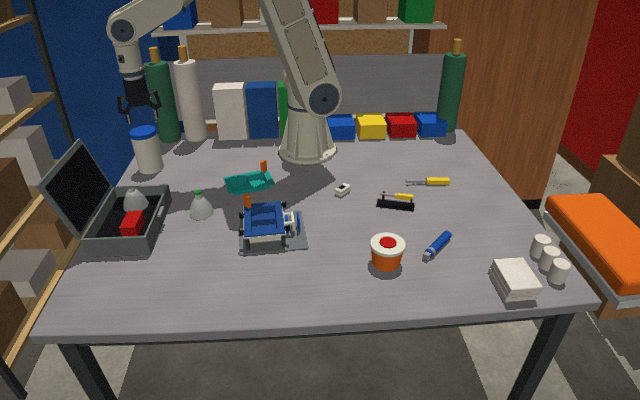

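Pin candidates (top view): the yellow handle in the black rest at (215,224), and the yellow screwdriver-like one at (157,276), which is larger and not in a rest. I choose the first. Tray candidates: blue with an orange tab at (392,182) in the dock, and teal at (417,288). I choose the blue one. One close crop will check both choices.

```bash
cat > h.py <<'E'
import numpy as np, cv2
from rig import r
from scipy.spatial.transform import Rotation as R
def cam(name, s=None):
    c=r.camera_info(name); K=c["K"]; d=c["distortion"]
    if name=="wrist":
        s=s or r.sense(); T=np.eye(4); T[:3,:3]=R.from_euler("xyz",s["tcp_rot"]).as_matrix(); T[:3,3]=s["eef_pos"]
        W=np.linalg.inv(T@c["mount"]); rv=cv2.Rodrigues(W[:3,:3])[0]; tv=W[:3,3]
    else: rv,tv=c["rvec"],c["tvec"]
    return K,d,np.array(rv,float).ravel(),np.array(tv,float).ravel()
def proj(c,P): return cv2.projectPoints(np.array(P,float).reshape(-1,1,3),c[2],c[3],c[0],c[1])[0].reshape(-1,2)
def ray(c,uv,z):
    "pixels -> world points at height z"
    n=cv2.undistortPoints(np.array(uv,float).reshape(-1,1,2),c[0],c[1]).reshape(-1,2)
    M=cv2.Rodrigues(c[2])[0]; o=-M.T@c[3]; v=np.c_[n,np.ones(len(n))]@M
    return o+v*((np.broadcast_to(z,len(n))-o[2])/v[:,2])[:,None]
E
python3 - <<'E'
from h import *
im=cv2.imread("pics/top0.png"); 
a=cv2.resize(im[195:255,190:270],None,fx=7,fy=7,interpolation=cv2.INTER_CUBIC)[:, :400]
a=cv2.resize(im[200:250,195:261],(396,300),interpolation=cv2.INTER_CUBIC)
b=cv2.resize(im[140:230,335:425],(396,396),interpolation=cv2.INTER_CUBIC)
o=np.zeros((396,796,3),np.uint8); o[:300,:396]=a; o[:,400:]=b; cv2.imwrite("pics/crop.png",o)
c=cam("top")
print(ray(c,[[215,224],[392,182],[290,262],[466,228],[203,142],[258,120],[417,288]],[40,60,14,0,14,70,30]).round())
E
```

```text
[[ 455.  309.   40.]
 [ 562. -163.   60.]
 [ 352.  110.   14.]
 [ 441. -379.    0.]
 [ 686.  357.   14.]
 [ 731.  193.   70.]
 [ 282. -228.   30.]]
```

View pics/crop.png

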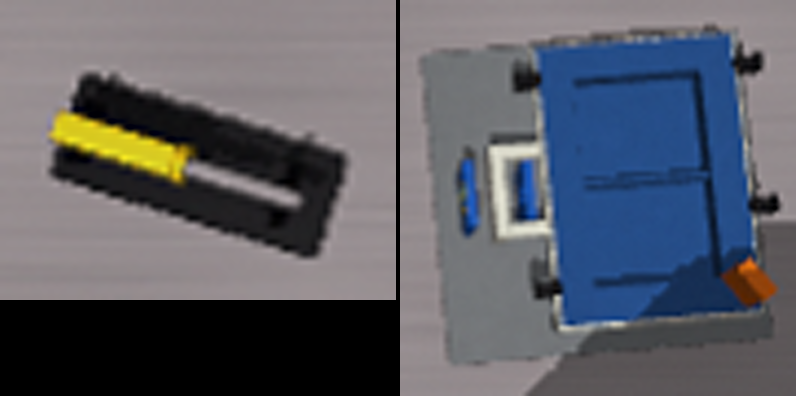

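The crop confirms both choices. The pin in the black rest has its yellow handle at crop (50..188, 125..163) and its shank tip at (300,200). The blue tray has its orange tab at crop (750,283), with the ears at (468,195) and (525,190) on its left. Next I move the wrist camera over the dock.

```bash
python3 -m inch '[[[0.5,-0.33,0,0,0,0],[1,-0.67,0,0,0,0],[1,-0.67,0,0,0,0],[1,-0.67,0,0,0,0],[1,-0.67,0,0,0,0],[1,-0.67,0,0,0,0]]]' 1
python3 -m inch '[[[1,-0.67,0,0,0,0],[1,-0.67,0,0,0,0],[1,-0.67,0,0,0,0],[1,-0.67,0,0,0,0],[1,-0.67,0,0,0,0],[1,-0.67,0,0,0,0],[1,-0.67,0,0,0,0]]]'
python3 - <<'E'
from h import *
s=r.sense(); print(s["clock"],s["eef_pos"],s["tcp_rot"],s["qpos"])
c=cam("wrist",s); im=r.grab_frame("wrist")[:,:,::-1]; cv2.imwrite("pics/w1.png",im); np.save("w1.npy",np.r_[s["eef_pos"],s["tcp_rot"]])
E
```

```text
clock: 0.6
eef_pos: [342.8, -402.7, 231.0]
tcp_rot: [-3.141, -0.0, 0.314]
contact_force: [0.6, 0.2, -1.0]
opening: 0.999
grasp_force: 0.0
clock: 1.18
eef_pos: [493.6, -211.9, 231.1]
tcp_rot: [-3.141, -0.002, 0.317]
contact_force: [0.1, 0.3, -0.3]
opening: 0.997
grasp_force: 0.0
1.1833 [ 493.5895329  -211.88285036  231.14216727] [-3.14053852e+00 -1.59373998e-03  3.17362153e-01] [-0.40945205  0.21657888  1.82172863  0.00206928  1.10279548  0.84304828]
```

View pics/w1.png

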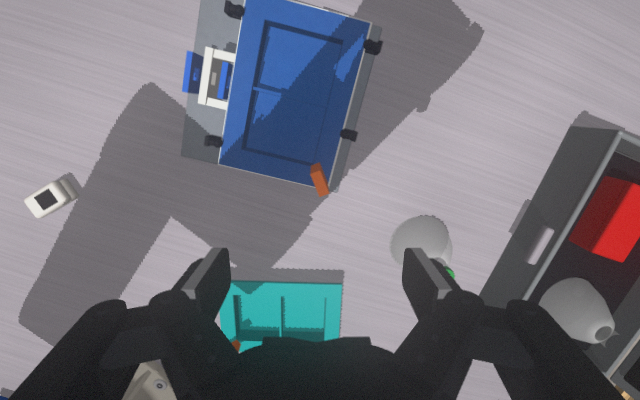

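This wrist view shows the blue rim (near corners about (218,164) and (328,187)), the orange tab at (320,180) and the outer ear at (190,75). The top is cut off, so I shift forward and fit the rim rectangle from its colour mask on the z=60 plane. I also fit the pin handle from the top picture.

```bash
python3 -m inch '[[[0.25,0,0,0,0,0],[0.5,0,0,0,0,0],[0.5,0,0,0,0,0],[0.5,0,0,0,0,0],[0.5,0,0,0,0,0]]]'
cat >> h.py <<'E'
def mask(im,lo,hi): return cv2.inRange(cv2.cvtColor(im,cv2.COLOR_BGR2HSV),lo,hi)
def big(m):
    cs=cv2.findContours(m,cv2.RETR_EXTERNAL,cv2.CHAIN_APPROX_NONE)[0]; return sorted(cs,key=cv2.contourArea)[::-1]
E
python3 - <<'E'
from h import *
s=r.sense(); c=cam("wrist",s); im=r.grab_frame("wrist")[:,:,::-1].copy(); cv2.imwrite("pics/w2.png",im)
np.save("w2.npy",np.r_[s["eef_pos"],s["tcp_rot"]])
m=mask(im,(100,110,30),(125,255,255)); 
for k in big(m)[:4]:
    P=ray(c,k.reshape(-1,2),60.)[:,:2].astype(np.float32); print(cv2.contourArea(k),k.reshape(-1,2).min(0),k.reshape(-1,2).max(0),cv2.minAreaRect(P),cv2.boxPoints(cv2.minAreaRect(P)).round(1).tolist())
top=cv2.imread("pics/top0.png"); ct=cam("top")
m=mask(top,(22,120,80),(35,255,255)); m[:205]=0;m[245:]=0;m[:,:195]=0;m[:,265:]=0
k=big(m)[0].reshape(-1,2); P=ray(ct,k,49.)[:,:2].astype(np.float32); print("pin",cv2.minAreaRect(P))
cv2.imwrite("pics/w2c.png",cv2.resize(im[:300,120:520],(800,600),interpolation=cv2.INTER_CUBIC))
E
```

```text
clock: 1.65
eef_pos: [585.3, -185.7, 230.5]
tcp_rot: [-3.141, 0.002, 0.314]
contact_force: [-0.1, 0.3, -0.5]
opening: 0.999
grasp_force: 0.0
15588.0 [224  96] [361 261] ((566.6162109375, -159.63934326171875), (168.78768920898438, 119.12700653076172), 4.434048652648926) [[477.8999938964844, -106.80000305175781], [487.1000061035156, -225.5], [655.4000244140625, -212.5], [646.2000122070312, -93.69999694824219]]
323.5 [188 142] [208 182] ((563.8796997070312, -59.62984085083008), (47.103355407714844, 16.394145965576172), 4.228654384613037) [[539.7999877929688, -53.20000076293945], [541.0, -69.5], [588.0, -66.0999984741211], [586.7999877929688, -49.70000076293945]]
265.5 [221 155] [234 187] ((563.6400146484375, -92.64752960205078), (36.68519592285156, 10.485183715820312), 4.450986385345459) [[544.9000244140625, -88.80000305175781], [545.7999877929688, -99.30000305175781], [582.2999877929688, -96.5], [581.5, -86.0]]
1.5 [303 240] [305 243] ((510.16387939453125, -195.9827880859375), (3.7954142093658447, 2.3170762062072754), 17.38648223876953) [[508.0, -195.39999389648438], [508.70001220703125, -197.6999969482422], [512.2999877929688, -196.5], [511.6000061035156, -194.3000030517578]]
pin ((454.9956359863281, 307.8725891113281), (62.14773941040039, 15.742768287658691), 71.6860580444336)
```

View pics/w2c.png

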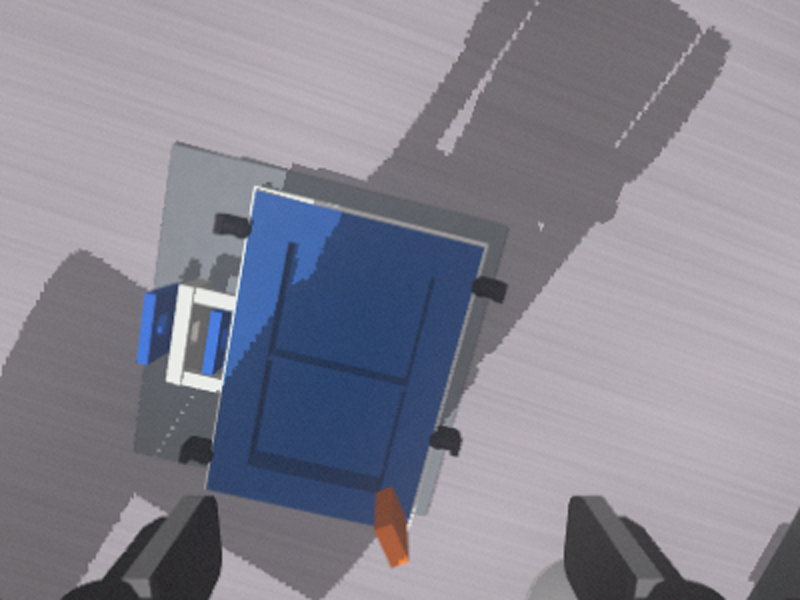

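Crop: rim fit gives 169x119 mm, centre (566.6,-159.6), yaw 0.077. The outer ear top strip runs (138,362) to (152,288), the lug is at (180,335) and the inner ear at (215,342). Now to the pin.

```bash
python3 -m inch '[[[0.05,-1,0,0,0,0],[0.05,-1,0,0,0,0],[0.05,-1,0,0,0,0],[0.05,-1,0,0,0,0],[0.05,-1,0,0,0,0],[0.05,-1,0,0,0,0]]]'
python3 -m inch '[[[0.05,-1,0,0,0,0],[0.05,-1,0,0,0,0],[0.05,-1,0,0,0,0],[0.05,-1,0,0,0,0],[0.05,-1,0,0,0,0],[0.05,-1,0,0,0,0]]]'
python3 -m inch '[[[0.05,-0.55,0.2,0,0,-0.3],[0.05,-0.55,0.2,0,0,-0.3],[0.05,-0.55,0.2,0,0,-0.3],[0.05,-0.55,0.2,0,0,-0.3],[0.05,-0.55,0.2,0,0,-0.3],[0.05,-0.55,0.2,0,0,-0.3],[0.05,-0.55,0.2,0,0,-0.3],[0.05,-0.55,0.2,0,0,-0.3]]]' 0
python3 - <<'E'
from h import *
s=r.sense(); c=cam("wrist",s); im=r.grab_frame("wrist")[:,:,::-1].copy(); cv2.imwrite("pics/w3.png",im)
np.save("w3.npy",np.r_[s["eef_pos"],s["tcp_rot"]]); print(s["eef_pos"],s["tcp_rot"],s["qpos"],s["opening"])
m=mask(im,(22,120,80),(35,255,255))
for k in big(m)[:3]:
    k=k.reshape(-1,2); P=ray(c,k,49.)[:,:2].astype(np.float32); print(k.min(0),k.max(0),cv2.minAreaRect(P),cv2.boxPoints(cv2.minAreaRect(P)).round(1).tolist())
c2=dict(eef_pos=np.load("w2.npy")[:3],tcp_rot=np.load("w2.npy")[3:]); c2=cam("wrist",c2)
uv=np.array([[138,362],[152,364],[146,292],[158,288],[222,312],[205,374]])/2+[120,0]
P=ray(c2,uv,56.)[:,:2]; a=.0774; M=np.array([[np.cos(a),np.sin(a)],[-np.sin(a),np.cos(a)]]); print(P.round(1),((P-[566.6,-159.6])@M.T).round(1))
cv2.imwrite("pics/w3c.png",cv2.resize(im[50:350,120:520],(800,600),interpolation=cv2.INTER_CUBIC))
E
```

```text
clock: 2.2
eef_pos: [530.4, 11.3, 231.3]
tcp_rot: [-3.14, 0.001, 0.315]
contact_force: [-0.5, -0.9, 0.0]
opening: 1.001
grasp_force: 0.0
clock: 2.7
eef_pos: [479.6, 204.3, 231.5]
tcp_rot: [-3.14, -0.0, 0.316]
contact_force: [0.1, -0.3, 0.0]
opening: 0.999
grasp_force: 0.0
clock: 3.37
eef_pos: [457.1, 307.0, 191.2]
tcp_rot: [3.142, 0.001, 1.262]
contact_force: [0.7, 0.2, 0.0]
opening: 0.499
grasp_force: 0.0
[457.11769242 306.96807063 191.24691182] [3.14154960e+00 9.13242834e-04 1.26202631e+00] [ 5.89012782e-01  2.81948309e-01  1.83242894e+00 -7.04183763e-04
  1.02790278e+00  8.98146777e-01] 0.4986090920346283
[101  20] [159 113] ((331.1092224121094, 463.76861572265625), (79.37348937988281, 28.772865295410156), 87.74282836914062) [[315.20001220703125, 424.70001220703125], [343.8999938964844, 423.5], [347.0, 502.8999938964844], [318.29998779296875, 504.0]]
[305 152] [320 212] ((454.4344177246094, 310.0552062988281), (61.14608383178711, 15.272603988647461), 72.34423828125) [[437.8999938964844, 283.20001220703125], [452.3999938964844, 278.6000061035156], [471.0, 336.8999938964844], [456.3999938964844, 341.5]]
[458 395] [467 398] ((554.3414916992188, -25.952774047851562), (12.366975784301758, 2.4277713298797607), 5.795010566711426) [[548.0999755859375, -25.399999618530273], [548.2999877929688, -27.799999237060547], [560.5999755859375, -26.5], [560.4000244140625, -24.100000381469727]]
[[538.  -52.8]
 [539.3 -60.5]
 [577.5 -49.4]
 [581.6 -55.2]
 [579.6 -91.1]
 [542.9 -90.1]] [[-20.2 108.7]
 [-19.5 100.9]
 [ 19.4 109. ]
 [ 23.  102.9]
 [ 18.2  67.2]
 [-18.3  71.1]]
```

View pics/w3c.png

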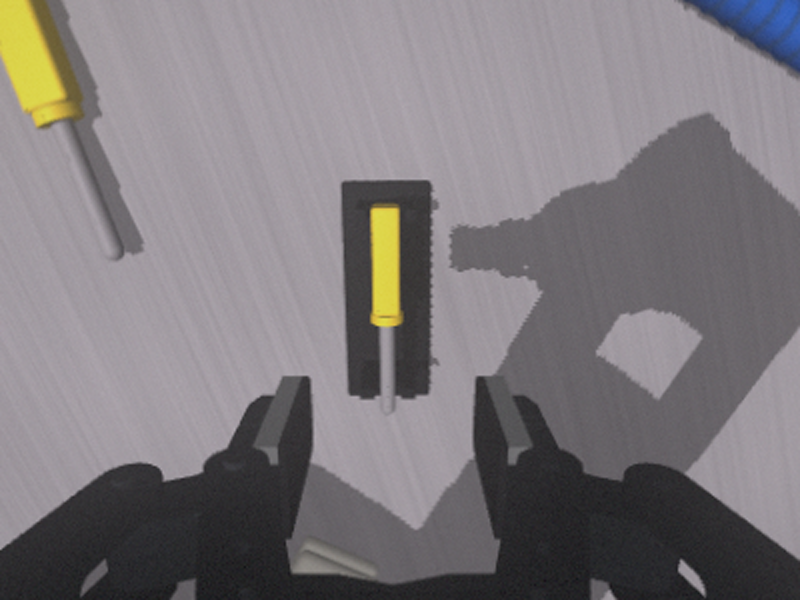

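The pin is aligned with the tool (handle at crop (386,265)), its collar at (387,320) and its tip at (387,410). The rest is low with end supports, and the other yellow tool at top left is much bigger. Descending and gripping.

```bash
python3 -m inch '[[[0.003,-0.017,0.2,0,0,0],[0.003,-0.017,0.4,0,0,0],[0.003,-0.017,0.55,0,0,0],[0.003,-0.017,0.68,0,0,0],[0.003,-0.017,0.74,0,0,0],[0.003,-0.017,0.79,0,0,0],[0.003,-0.017,0.83,0,0,0],[0.003,-0.017,0.83,0,0,0]]]' 0
python3 -m inch '[[[0,0,0,0,0,0],[0,0,0,0,0,0],[0,0,0,0,0,0],[0,0,0,0,0,0],[0,0,0,0,0,0],[0,0,0,0,0,0],[0,0,0,0,0,0],[0,0,0,0,0,0]]]' -1 60
```

```text
clock: 4.08
eef_pos: [454.0, 310.2, 24.9]
tcp_rot: [-3.141, 0.001, 1.255]
contact_force: [0.1, 0.2, 0.3]
opening: 0.495
grasp_force: 0.0
clock: 4.75
eef_pos: [454.6, 311.3, 26.6]
tcp_rot: [3.14, -0.002, 1.256]
contact_force: [-0.6, -0.6, 7.2]
opening: 0.15
grasp_force: 59.5
```

```bash
python3 -m inch '[[[0,0,-0.05,0,0,0],[0,0,-0.1,0,0,0],[0,0,-0.2,0,0,0],[0,0,-0.35,0,0,0],[0,0,-0.5,0,0,0],[0,0,-0.6,0,0,0],[0,0,-0.65,0,0,0]]]'
python3 -m inch '[[[-0.1,0.1,0,0,0,0],[-0.25,0.2,0,0,0,0],[-0.4,0.32,0,0,0,0],[-0.53,0.42,0,0,0,0],[-0.53,0.42,0,0,0,0],[-0.53,0.42,0,0,0,0]]]'
python3 -m inch '[[[-0.1,0.1,0,0,0,-0.03],[-0.25,0.2,0,0,0,-0.06],[-0.4,0.32,0,0,0,-0.09],[-0.5,0.4,0,0,0,-0.125],[-0.524,0.42,0,0,0,-0.125],[-0.524,0.42,0,0,0,-0.125]]]'
python3 - <<'E'
from h import *
s=r.sense(); print(s["eef_pos"],s["tcp_rot"],s["qpos"],s["opening"],s["grasp_force"])
E
```

```text
clock: 5.33
eef_pos: [455.2, 311.7, 159.4]
tcp_rot: [3.138, -0.004, 1.256]
contact_force: [-0.1, 0.6, -0.1]
opening: 0.152
grasp_force: 58.6
clock: 5.83
eef_pos: [501.1, 182.5, 155.3]
tcp_rot: [-3.141, 0.0, 1.253]
contact_force: [0.5, -0.0, -1.1]
opening: 0.15
grasp_force: 58.6
clock: 6.33
eef_pos: [548.7, 57.9, 155.2]
tcp_rot: [-3.142, -0.0, 1.646]
contact_force: [0.1, 1.6, -0.8]
opening: 0.152
grasp_force: 58.7
[548.68584258  57.93749604 155.21632284] [-3.14153674e+00 -1.89530049e-04  1.64566724e+00] [1.02366029e-01 3.27422595e-01 1.86116437e+00 2.34295903e-04
 9.53056381e-01 2.73594015e-02] 0.1520507394025202 58.70674252510071
```

```bash
python3 -m inch '[[[0,0,0.15,0,0,0],[0,0,0.3,0,0,0],[0,0,0.45,0,0,0],[0,0,0.55,0,0,0],[0,0,0.62,0,0,0],[0,0,0.64,0,0,0],[0,0,0.64,0,0,0]]]'
python3 - <<'E'
from h import *
s=r.sense(); im=r.grab_frame("wrist")[:,:,::-1].copy(); cv2.imwrite("pics/w4.png",im)
np.save("w4.npy",np.r_[s["eef_pos"],s["tcp_rot"]]); print(s["eef_pos"],s["tcp_rot"])
cv2.imwrite("pics/w4c.png",cv2.resize(im[150:350,200:440],(720,600),interpolation=cv2.INTER_CUBIC))
cv2.imwrite("pics/s4.png",r.grab_frame("scene")[:,:,::-1])
E
```

```text
clock: 6.92
eef_pos: [547.1, 59.8, 26.3]
tcp_rot: [-3.139, -0.0, 1.649]
contact_force: [-1.1, 0.1, -0.1]
opening: 0.149
grasp_force: 58.7
[547.10547453  59.84937819  26.29252697] [-3.13903424e+00 -2.44626976e-04  1.64876730e+00]
```

View pics/w4c.png

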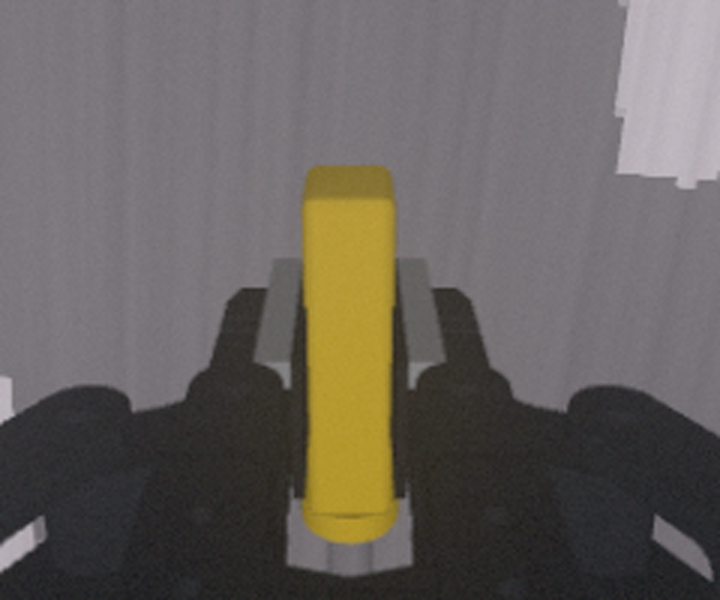

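The wrist view shows only the gripped handle at crop (350,340), straight. The gripper hides the ears, so I'll check the tip against the hole with the top and scene cameras.

```bash
python3 - <<'E'
from h import *
t=r.grab_frame("top")[:,:,::-1].copy(); cv2.imwrite("pics/t4.png",t); s=cv2.imread("pics/s4.png")
ct,cs=cam("top"),cam("scene"); a=.0774
D=lambda x,y,z:np.array([566.6+x*np.cos(a)-y*np.sin(a),-159.6+x*np.sin(a)+y*np.cos(a),z])
tcp=np.load("w4.npy")[:3]; d=np.array([np.sin(a),-np.cos(a),0])
tip=tcp+85.7*d+[0,0,13.7]
print("top cam pos",-cv2.Rodrigues(ct[2])[0].T@ct[3],"scene",-cv2.Rodrigues(cs[2])[0].T@cs[3])
P=[tip,D(0,108.5,40),D(-20,108.5,56),D(20,108.5,56),D(-20,66.5,56),D(20,66.5,56)]
print(proj(ct,P).round(1),proj(cs,P).round(1))
A=cv2.resize(t[150:220,320:390],(400,400),interpolation=cv2.INTER_CUBIC)
print("scene crop around",proj(cs,[D(0,108,40)]))
u,v=proj(cs,[D(0,120,40)])[0].astype(int); print(u,v)
B=cv2.resize(s[v-25:v+25,u-25:u+25],(400,400),interpolation=cv2.INTER_CUBIC)
cv2.imwrite("pics/c5.png",np.hstack([A,B]))
E
```

```text
top cam pos [ 405.03217154   36.2682295  1059.1695081 ] scene [1644.33564549  -55.46483899  825.93749519]
[[340.  186.5]
 [349.5 184.8]
 [350.8 191.4]
 [349.3 176.5]
 [366.5 190.1]
 [365.  175.2]] [[306.2 218.8]
 [298.1 220. ]
 [297.2 212.2]
 [298.6 219.6]
 [283.9 213.4]
 [284.9 220.8]]
scene crop around [[297.90308529 220.02805662]]
301 219
```

View pics/c5.png

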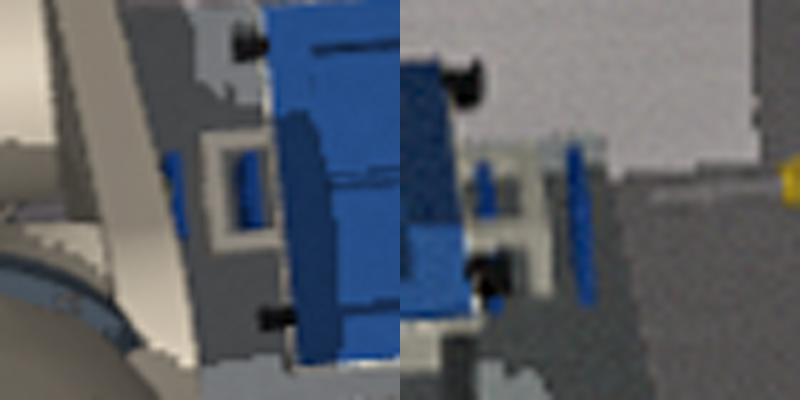

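The scene crop shows the pin tip at about (650,195), the collar at (790,185) and the ear at (578,220), all within 1 px of prediction. The top crop shows the outer ear at (175,195), also as predicted. I make a small lateral and height correction, then average the readings.

```bash
python3 -m inch '[[[0,0.008,0.004,0,0,0],[0,0.008,0.004,0,0,0],[0,0.008,0.004,0,0,0],[0,0.008,0.004,0,0,0]]]'
cat > dk.py <<'E'
from h import *
a=.0774; L=[]
for i in range(6):
    s=r.sense(); L.append(np.r_[s["eef_pos"],s["tcp_rot"]%(2*np.pi),s["contact_force"]]); r.grab_frame("top")
m=np.mean(L,0); print("std",np.std(L,0).round(4)[:6])
x,y=m[:2]-[566.6,-159.6]; print("dock xy",x*np.cos(a)+y*np.sin(a),-x*np.sin(a)+y*np.cos(a),"z",m[2],"rot",m[3:6],"F",m[6:],"q",s["qpos"].round(3),s["clock"])
E
python3 dk.py
```

```text
clock: 7.4
eef_pos: [550.3, 58.4, 26.9]
tcp_rot: [3.141, -0.0, 1.649]
contact_force: [0.9, 0.2, -0.6]
opening: 0.149
grasp_force: 58.7
std [9.7500e-02 1.5900e-02 1.4430e-01 2.0000e-04 2.3416e+00 1.0000e-04]
dock xy 0.38576199317529714 218.5879384447434 z 26.69911546635896 rot [3.1412952  5.23596887 1.6487067 ] F [ 0.34977572  0.07289203 -0.65109758] q [0.103 0.52  1.929 0.    0.693 0.025] 7.65
```

```bash
python3 -m inch '[[[-0.04,0,0,0,0,0],[-0.08,0,0,0,0,0],[-0.11,0,0,0,0,0],[-0.13,0,0,0,0,0],[-0.15,0,0,0,0,0],[-0.17,0,0,0,0,0],[-0.185,0,0,0,0,0],[-0.2,0,0,0,0,0]]]'; python3 dk.py
```

```text
clock: 8.37
eef_pos: [553.1, 18.2, 26.5]
tcp_rot: [3.142, -0.0, 1.649]
contact_force: [-0.8, -0.6, -1.4]
opening: 0.148
grasp_force: 58.7
std [2.6600e-02 2.6140e-01 1.1100e-02 0.0000e+00 2.9619e+00 1.0000e-04]
dock xy 0.32966575372258156 178.4250604499972 z 26.48650202665958 rot [3.14158893 4.1887927  1.64878829] F [-0.17602705 -0.39400026 -0.58094019] q [ 0.031  0.521  1.928  0.     0.693 -0.047] 8.6167
```

Tip is about 16 mm in with no force. Continuing through the lug and inner ear.

```bash
python3 -m inch '[[[-0.025,0,0,0,0,0],[-0.05,0,0,0,0,0],[-0.075,0,0,0,0,0],[-0.1,0,0,0,0,0],[-0.12,0,0,0,0,0],[-0.14,0,0,0,0,0],[-0.16,0,0,0,0,0],[-0.17,0,0,0,0,0]]]'; python3 dk.py
```

```text
clock: 9.33
eef_pos: [555.8, -16.0, 26.5]
tcp_rot: [-3.142, 0.0, 1.649]
contact_force: [0.6, 0.4, 0.3]
opening: 0.149
grasp_force: 58.7
std [4.2700e-02 3.0790e-01 1.1600e-02 1.0000e-04 3.1415e+00 2.0000e-04]
dock xy 0.3464187872312614 144.37328792168628 z 26.48252501120726 rot [3.14159137 3.14159318 1.64868301] F [ 0.11046645 -0.04959495 -0.612335  ] q [-0.03   0.523  1.922  0.     0.696 -0.108] 9.5833
```

```bash
python3 -m inch '[[[-0.01,0,0,0,0,0],[-0.015,0,0,0,0,0],[-0.018,0,0,0,0,0],[-0.021,0,0,0,0,0],[-0.021,0,0,0,0,0]]]'; python3 dk.py
```

```text
clock: 10.05
eef_pos: [555.9, -17.5, 26.5]
tcp_rot: [-3.141, -0.003, 1.648]
contact_force: [-0.5, 14.4, 0.8]
opening: 0.154
grasp_force: 58.9
std [0.0097 0.0052 0.0081 0.     0.0001 0.0001]
dock xy 0.3581545235731767 142.443563491962 z 26.526776837130246 rot [3.14173288 6.28064235 1.6481333 ] F [-0.86461973 13.93882493  0.28151988] q [-0.036  0.524  1.921  0.004  0.697 -0.116] 10.3
```

Collar contact shows as a 14 N push-back, with the tip about 10 mm past the inner ear. I ease off, release, lift and go over the tab.

```bash
python3 -m inch '[[[0.008,0,0,0,0,0],[0.008,0,0,0,0,0],[0.008,0,0,0,0,0],[0.008,0,0,0,0,0],[0.008,0,0,0,0,0]]]' -0.3
python3 -m inch '[[[0,0,-0.05,0,0,0],[0,0,-0.1,0,0,0],[0,0,-0.2,0,0,0],[0,0,-0.35,0,0,0],[0,0,-0.5,0,0,0],[0,0,-0.65,0,0,0],[0,0,-0.75,0,0,0],[0,0,-0.75,0,0,0]]]'
python3 -m inch '[[[-0.2,-0.1,0,0,0,0.04],[-0.4,-0.2,0,0,0,0.08],[-0.6,-0.25,0,0,0,0.12],[-0.75,-0.28,0,0,0,0.16],[-0.85,-0.32,0,0,0,0.2],[-0.95,-0.35,0,0,0,0.24],[-0.95,-0.35,0,0,0,0.28],[-0.95,-0.35,0,0,0,0.304]]]'
python3 - <<'E'
from h import *
r.grab_frame("top"); r.grab_frame("top")
s=r.sense(); c=cam("wrist",s); im=r.grab_frame("wrist")[:,:,::-1].copy(); cv2.imwrite("pics/w6.png",im)
print(s["clock"],s["eef_pos"],s["tcp_rot"],s["qpos"].round(3),s["opening"])
m=mask(im,(3,150,60),(16,255,255))
for k in big(m)[:2]:
    k=k.reshape(-1,2); P=ray(c,k,104.)[:,:2].astype(np.float32); print(k.min(0),k.max(0),cv2.minAreaRect(P),cv2.boxPoints(cv2.minAreaRect(P)).round(1).tolist())
m=mask(im,(100,110,30),(125,255,255)); k=big(m)[0]
print(cv2.minAreaRect(ray(c,k.reshape(-1,2),60.)[:,:2].astype(np.float32)))
t=r.grab_frame("top")[:,:,::-1]; A=cv2.resize(np.ascontiguousarray(t[150:220,310:380]),(400,400),interpolation=cv2.INTER_CUBIC)
B=cv2.resize(im[100:350,180:430],(400,400),interpolation=cv2.INTER_CUBIC); cv2.imwrite("pics/c6.png",np.hstack([A,B]))
E
```

```text
clock: 10.77
eef_pos: [556.0, -18.2, 26.5]
tcp_rot: [3.142, 0.0, 1.649]
contact_force: [0.1, -1.1, 0.8]
opening: 0.349
grasp_force: 0.0
clock: 11.43
eef_pos: [558.8, -18.1, 182.4]
tcp_rot: [3.133, 0.001, 1.649]
contact_force: [1.0, 0.5, -0.5]
opening: 0.352
grasp_force: 0.0
clock: 12.1
eef_pos: [500.4, -214.2, 176.8]
tcp_rot: [3.141, 0.0, 0.685]
contact_force: [0.3, -0.2, -0.6]
opening: 0.347
grasp_force: 0.0
12.2 [ 500.61706925 -213.19756473  176.70275034] [-3.14155980e+00  2.61696009e-05  6.91722783e-01] [-0.405  0.289  1.859 -0.     0.993  0.474] 0.3485657912187022
[310 186] [321 221] ((503.0252685546875, -211.1086883544922), (28.117095947265625, 8.551836967468262), 39.656036376953125) [[489.5, -216.8000030517578], [494.8999938964844, -223.39999389648438], [516.5999755859375, -205.39999389648438], [511.1000061035156, -198.8000030517578]]
[311 180] [319 190] ((514.2313232421875, -200.1546630859375), (8.92261028289795, 4.369633674621582), 13.822924613952637) [[509.3999938964844, -199.10000610351562], [510.3999938964844, -203.3000030517578], [519.0999755859375, -201.1999969482422], [518.0, -197.0]]
((566.7216796875, -159.53684997558594), (169.42115783691406, 118.9298095703125), 4.391214847564697)
```

View pics/c6.png

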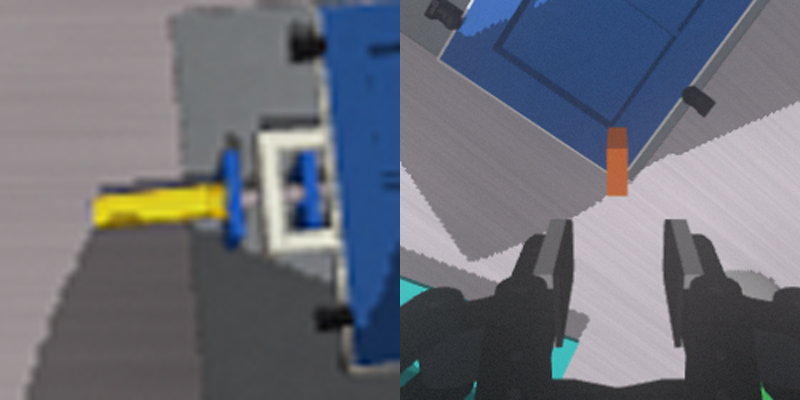

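The pin is fully in: its yellow collar sits against the ear at crop (225,198), and the shank shows at both gaps. The tray has not moved, and its tab at crop (617,165) is in line with the tool. Descending on the tab and gripping.

```bash
python3 -m inch '[[[0,0,0.15,0,0,0],[0,0,0.3,0,0,0],[0,0,0.4,0,0,0],[0,0,0.46,0,0,0],[0,0,0.5,0,0,0],[0,0,0.518,0,0,0],[0,0,0.518,0,0,0],[0,0,0.518,0,0,0]]]' -0.4
python3 -m inch '[[[0,0,0,0,0,0],[0,0,0,0,0,0],[0,0,0,0,0,0],[0,0,0,0,0,0],[0,0,0,0,0,0],[0,0,0,0,0,0],[0,0,0,0,0,0],[0,0,0,0,0,0]]]' -1 110
```

```text
clock: 12.97
eef_pos: [501.7, -213.0, 73.7]
tcp_rot: [3.14, -0.001, 0.695]
contact_force: [0.4, 0.5, -0.1]
opening: 0.299
grasp_force: 0.0
clock: 13.63
eef_pos: [501.7, -213.1, 74.1]
tcp_rot: [3.14, -0.001, 0.694]
contact_force: [-0.1, 0.4, 6.4]
opening: 0.1
grasp_force: 107.4
```

```bash
python3 -m inch '[[[0.001,0,-0.012,0,-0.004,0],[0.003,0,-0.024,0,-0.008,0],[0.004,0,-0.035,0,-0.012,0],[0.006,0,-0.047,0,-0.016,0],[0.007,0,-0.059,0,-0.02,0],[0.009,0,-0.071,0,-0.024,0],[0.011,0,-0.082,0,-0.028,0],[0.013,0,-0.094,0,-0.032,0]]]'
```

```text
clock: 14.3
eef_pos: [503.3, -211.1, 92.1]
tcp_rot: [3.141, 0.102, 0.694]
contact_force: [0.2, 0.5, 0.2]
opening: 0.096
grasp_force: 107.9
```

```bash
python3 -m inch '[[[0.001,0,-0.012,0,-0.004,0],[0.003,0,-0.024,0,-0.008,0],[0.004,0,-0.035,0,-0.012,0],[0.006,0,-0.047,0,-0.016,0],[0.007,0,-0.059,0,-0.02,0],[0.009,0,-0.071,0,-0.024,0],[0.011,0,-0.082,0,-0.028,0],[0.013,0,-0.094,0,-0.032,0]]]'; python3 dk.py
```

```text
clock: 14.97
eef_pos: [506.6, -208.3, 110.4]
tcp_rot: [3.141, 0.202, 0.694]
contact_force: [0.3, -0.3, 1.0]
opening: 0.099
grasp_force: 108.0
std [1.142e-01 2.840e-02 2.139e-01 1.000e-04 8.000e-04 2.000e-04]
dock xy -63.51707581572764 -43.99382576621631 z 110.37869073562423 rot [3.14119325 0.20179381 0.6940019 ] F [-0.0087326  -1.00383233  0.78046737] q [-0.289  0.439  1.829 -0.199  0.995  0.707] 15.2167
```

```bash
python3 - <<'E'
from h import *
im=r.grab_frame("wrist")[:,:,::-1]; s=r.grab_frame("scene")[:,:,::-1]
A=cv2.resize(np.ascontiguousarray(s[165:265,215:335]),(480,400),interpolation=cv2.INTER_CUBIC)
B=cv2.resize(np.ascontiguousarray(im[60:360,200:440]),(320,400),interpolation=cv2.INTER_CUBIC); cv2.imwrite("pics/c7.png",np.hstack([A,B]))
E
```

```text
(no output)
```

View pics/c7.png

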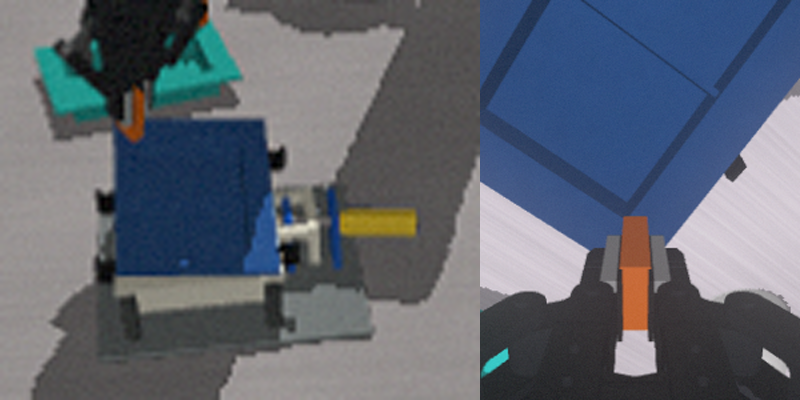

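The tray is tipped with its tab firmly between the fingers (wrist crop (635,280)), the far corner is still down in the stack and the pin is in. Now a slow straight lift, then up clear.

```bash
python3 -m inch '[[[0.003,0,-0.015,0,0,0],[0.006,0,-0.03,0,0,0],[0.009,0,-0.045,0,0,0],[0.012,0,-0.06,0,0,0],[0.015,0,-0.075,0,0,0],[0.019,0,-0.095,0,0,0],[0.023,0,-0.115,0,0,0],[0.027,0,-0.135,0,0,0]]]'
python3 -m inch '[[[0.012,0,-0.06,0,0,0],[0.03,0,-0.15,0,0,0],[0.05,0,-0.25,0,0,0],[0.07,0,-0.35,0,0,0],[0.09,0,-0.44,0,0,0],[0.1,0,-0.5,0,0,0],[0.108,0,-0.54,0,0,0],[0.11,0,-0.55,0,0,0]]]'
python3 -m inch '[[[0,0,0,0,0,0],[0,0,0,0,0,0],[0,0,0,0,0,0],[0,0,0,0,0,0],[0,0,0,0,0,0],[0,0,0,0,0,0]]]'
python3 - <<'E'
from h import *
s=r.sense(); c=cam("wrist",s); im=r.grab_frame("wrist")[:,:,::-1].copy(); print(s["eef_pos"],s["opening"],s["grasp_force"],s["contact_force"])
# predicted tray corners if rigid in hand since grip at TCP (501.0,-213,73.5), yaw .693
a=.0774; C=np.array([[-85,-60,0],[-85,60,0],[85,-60,0],[85,60,0]])@R.from_euler("z",a).as_matrix().T+[566.7,-159.5,56]
T0=R.from_euler("xyz",[np.pi,0,.693]); loc=T0.inv().apply(C-[501,-213,73.5])
print((R.from_euler("xyz",s["tcp_rot"]).apply(loc)+s["eef_pos"]).round(1))
t=r.grab_frame("top")[:,:,::-1].copy(); m=mask(t,(22,120,80),(35,255,255)); m[:,:300]=0
ct=cam("top")
for k in big(m)[:2]:
    P=ray(ct,k.reshape(-1,2),45.)[:,:2]-[566.6,-159.6]; P=P@np.array([[np.cos(a),-np.sin(a)],[np.sin(a),np.cos(a)]]); print("yellow, dock xy",P.min(0),P.max(0))
m=mask(im,(3,150,60),(16,255,255)); k=big(m)[0].reshape(-1,2); print("tab px",k.min(0),k.max(0))
E
```

```text
clock: 16.03
eef_pos: [514.9, -201.2, 136.0]
tcp_rot: [3.141, 0.201, 0.694]
contact_force: [0.0, -0.4, -2.6]
opening: 0.094
grasp_force: 107.7
clock: 16.7
eef_pos: [549.0, -173.4, 240.4]
tcp_rot: [3.14, 0.2, 0.694]
contact_force: [0.2, -0.2, -1.5]
opening: 0.1
grasp_force: 107.8
clock: 17.2
eef_pos: [547.8, -173.7, 238.4]
tcp_rot: [-3.141, 0.202, 0.694]
contact_force: [0.4, -0.3, -0.9]
opening: 0.096
grasp_force: 107.8
[ 547.84400171 -173.67894807  238.43714719] 0.09584263987752595 107.75891661643982 [ 0.37306296 -0.29094759 -0.94427001]
[[ 531.  -188.6  225.2]
 [ 520.6  -69.8  211.4]
 [ 698.4 -177.1  197.3]
 [ 687.9  -58.3  183.5]]
yellow, dock xy [ -8.33804018 110.99040892] [  8.10595594 172.65203933]
tab px [305 223] [327 306]
```

```bash
python3 -c "
from rig import r
print(r.sign_off())"
```

```text
the job is handed in; nothing more can be done
None
```

I handed the job in at about 17 s. The pin is pushed in to its collar and the blue tray was peeled off tab corner first. The tray is held still by its tab, with all corners an estimated 180 mm or more above the counter. I did not check the white tray after the lift, and the sign-off returned no result.

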